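Finish packing a lift door-lock kit tray

TASK

Finish packing the blue kit tray: take the latch arm with the yellow lug off the sloped rack and stand it, lug up, in the empty lane along the tray's long side, and stand the bronze sleeve upright on the cork disc in the tray, so that both sit flat on the tray floor beside the two parts already packed. Set them down rather than dropping them, either one first and the arm either way round; the two packed parts must stay in their places, flat on the floor, and the other things on the counter and rack must be left where they are.

Things in the scene. Friction and masses are not known exactly. Their poses are not given: they have to be found in the camera images.
- tray: Fixed blue open tray, 140 (x) x 110 (y) x 30 mm, walls and floor 4 mm, no dividers. Origin: centre of underside. Empty lane for the arm: 26 mm wide, along tray x by the +y wall, centred at y = +38 mm. The rest, centred at y = -13 mm, is a row of three places at x = -44, 0, +44 mm: carrier, bolt catch and the sleeve's (cork disc), in any order; neighbours leave 46 to 50 mm along x for the sleeve.
- sleeve_spot: Cork-coloured disc, 42 mm across, flush on the tray floor, marking the sleeve's empty place. Origin: its centre, at floor height.
- rack: Fixed steel rack, about 130 (x) x 160 (y) mm, up to 105 mm high. Its bed rises towards its own +x at 35 degrees, with two lanes at y = -40 and +40 mm. Each lane has hooked brackets 24 mm high (30 mm normal to the bed with their lips) beside the arm near both ends, and a stop at the low end. Origin: centre of its underside.
- latch_arm: Grey latch arm, about 0.35 kg: bar 120 (x) x 18 (y) x 34 (z) mm, yellow lug 50 (x) x 18 (y) mm on its middle from z = 34 to 64 mm, small tooth at the +x end up to z = 45 mm. Origin: centre of the bar's underside. It starts in either rack lane, x rising 35 degrees, z leaning 35 degrees from vertical towards the robot. Grip the lug across y.
- latch_lug (a point): Centre of the top face of the yellow lug, 64 mm above the arm's origin along its z; axes as the arm.
- other_arm: Same-shaped latch arm with a black lug, in the other lane of the rack. Leave it there. Origin as latch_arm.
- sleeve: Bronze pivot sleeve, a tube 40 mm outside, 24 mm bore, 48 mm long, standing upright on the counter, about 0.3 kg. Origin: centre of its underside; z along its axis, up.
- carrier: Black plastic contact carrier, 38 (x) x 70 (y) x 28 mm, already in the tray, its y along the tray's y. Loose. Origin: centre of its underside.
- bolt_catch: Galvanised bolt catch, 38 (x) x 70 (y) x 28 mm, already in the tray, its y along the tray's y. Loose. Origin: centre of its underside.
- door_stop: Red rubber door stop, round, 48 mm across, 36 mm high, on the counter beyond the tray. Origin: centre of its underside.
- oil_bottle: White bottle with a red cap, 48 mm across, 130 mm high, on the counter beyond the tray. Origin: centre of its underside.
- hammer: Hammer lying on the counter beyond the sleeve, handle towards its own -x.
- screwdriver: Screwdriver lying on the counter beyond the rack, handle towards its own -x.
Things that resemble listed ones, but are neither listed nor needed, are in the scene too. Leave any green or purple look-alike of the sleeve alone. Leave any pink look-alike of the latch_arm alone.

How it is judged:
At the end, for the whole second after the job is handed in: Arm flat on the tray floor (4 mm +4/-3), lug up (0.12 rad), along tray x (0.15 rad), within 12 mm of mid-length, tray y 26 to 45 mm; sleeve upright (0.12 rad) on the floor within 12 mm of the disc; both still; carrier and catch flat on the floor, moved under 16 mm (z of latch_arm in the frame of tray between 0.001 and 0.008 m and x of latch_arm in the frame of tray between -0.012 and 0.012 m and y of latch_arm in the frame of tray between 0.026 and 0.045 m and angle between each of latch_arm, sleeve, carrier, bolt_catch's own z axis and vertical below 0.12 rad and angle between the x axis of latch_arm and the x axis of tray, either way round below 0.15 rad and linear speed of each of latch_arm, sleeve below 0.01 m/s and z of sleeve in the frame of tray between 0.001 and 0.008 m and horizontal distance between sleeve and sleeve_spot below 0.012 m and z of carrier in the frame of tray between 0.001 and 0.008 m and distance of each of carrier, bolt_catch from where it was at the start of the episode below 0.016 m and z of bolt_catch in the frame of tray between 0.001 and 0.008 m); the robot touches nothing.
It fails at once if the latch arm is dropped (falls free faster than 0.6 m/s, about 18 mm) (linear speed of latch_arm above 0.6 m/s and contact force between the fingers and latch_arm below 0.2 N).
It fails at once if the sleeve is dropped (falls free faster than 0.6 m/s, about 18 mm) (linear speed of sleeve above 0.6 m/s and contact force between the fingers and sleeve below 0.2 N).
It fails at once if another thing on the counter or rack is moved more than 25 mm (distance of any of other_arm, door_stop, oil_bottle, hammer, screwdriver from where it was at the start of the episode above 0.025 m).
It also fails if it takes over 58 s, if anything falls off the work surface, if the arm or the gripper's body presses on something with over 40 N, if the wrist force passes 120 N, or if a joint passes its speed limit or range.

ROBOT

A 7-joint arm with a two-finger parallel gripper is mounted at the origin on the work surface. World frame = base frame: x ahead of the robot, y to its left, z up, the work surface at z = 0. Lengths are in m, angles in rad, forces in N, time in s.
With the tool pointing down it reaches from about 0.4 to 0.9 m from the base axis. Payload 5.5 kg.
Tool frame: the origin (TCP) lies on the front face of the gripper's body, between the roots of the fingers; the fingertips stand 73 mm ahead of it and the grasp point (between the pads) lies 54 mm ahead of it; z points along the fingers, y is the line along which they close (so a half turn about z gives the same grasp; the last joint's range is limited). The gripper opens to 85 mm and grips with 20 to 120 N. Pads are 22 mm wide; open, the fingers measure 114 mm over their backs; the gripper's body (76 mm by 85 mm) begins 54 mm behind the grasp point. The pads swing forward as they close: fully open they stand 13 mm farther back than shut.
Start: joints at [1.449, 0.501, -0.427, 1.55, 0.221, 1.138, -0.21], TCP at [0.244, -0.602, 0.304] pointing down, gripper open.
Joint ranges: [-2.88, 2.88], [-0.31, 2.03], [-1.54, 1.56], [0.2, 2.42], [-1.41, 4.55], [0.19, 2.02], [-2.57, 2.57]. Speed limits (rad/s): [2.57, 2.57, 3.14, 3.14, 3.14, 3.14, 3.14].

INTERFACE

Orientations are given as a unit quaternion [x, y, z, w].
In Python, from cell import manip, viewer, order gives the robot as it stands. The module is installed in compiled form; this text tells all that it offers.
- The arm moves only by the shell command python3 -m creep 'ROWS' [FORCE]. ROWS is JSON, a list of rows, each a list of 3 entries, a list of its own where there are three numbers: the gripper's target within -1 to 1 (shut at 1, half-way at 0, fully open at -1), then the shift along the tool's x, y, z in m, then the turn about the tool's z in rad. A call has 1 to 12 rows; each row shifts and turns the commanded pose from where the row before left it, along the tool's axes as they then stand; what a row does not reach is not made up. A row lasts 1/12 s, in which the tool goes at most 41.7 mm and 7.16 degrees, less where a joint would pass 70% of its speed; a pose out of reach is approached as far as the arm can. A call with a gripper value outside its range is refused whole. The fingers move at their own pace and stop on an object; FORCE is the grip in N (left out, the last holds). Time passes only in rows, so rows that do not move let the fingers close. It gives the time, the measured TCP pose, the force, the opening and the grip force at its end, in the units of the state.
- manip.state(): the state, without advancing time (a new reading comes with each control period).
- viewer.get_image(name): name is "scene" or "top" or "wrist"; returns a dict with "img" (480x640x3 uint8, red, green, blue), "vertical_fov" (degrees; the focal length in pixels is half the picture's height over the tangent of half this angle, whatever the lens; pixels are square), "cx", "cy" (the principal point, pixels), "k1" (the pictures are not rectified: a ray, as slopes to the right and down, at radius r is drawn at 1 + k1 r^2 times it, then the intrinsics apply), "extrinsics" (4x4, takes a point from camera to world coordinates); the wrist camera has in their place "mount" (4x4, takes a point from camera to tool coordinates, whose origin is the TCP and whose axes are the flange's). Camera axes: x right, y up, looking along -z (the intrinsics and any distortion apply to the point x, -y, -z); pixel columns grow to the right and rows downward; lengths in m; the calibration is good to about 2 mm. A picture is of the moment at which its call begins: read the wrist's pose just before it. There is no depth.
- order.hand_in(): hands the job in; it is judged then, once.
The state is a dict: "clock": time; "q": joint angles; "qvel": joint speeds; "joint_efforts": joint torques, N m; "ee_pos": TCP position; "ee_rot": TCP orientation; "contact_force": force on the tool from outside, world axes, zero at the start; "ft_torque": the same for the moment, N m; "grip_width": finger opening in m; "finger_force": force on a finger pad.
Only numpy, scipy, OpenCV 4.12 (cv2) and the standard library are available. Lean on these libraries where they do the work, as an engineer would, in place of code of your own. Each camera call takes 0.05 s, during which the arm holds its last target. There are 200 camera calls.

## Working session

There is one attempt and no reset: what is moved stays moved. The work goes in short steps, Python scripts to look and compute and a shell command to move; the robot and the scene stay as the last step left them, time stands still between calls to the robot, and variables do not carry over. Pictures are saved under pics/ and viewed, at most 10 in all, crops included, and the job is handed in when it is done.

```bash
mkdir -p pics
cat > h.py <<'E'
import numpy as np, cv2
from cell import manip, viewer, order
from scipy.spatial.transform import Rotation as R
def grab(n):
    s=manip.state(); d=viewer.get_image(n); d=dict(d)
    if n=="wrist":
        T=np.eye(4);T[:3,:3]=R.from_quat(s["ee_rot"]).as_matrix();T[:3,3]=s["ee_pos"]
        d["extrinsics"]=T@np.array(d["mount"])
    d["extrinsics"]=np.array(d["extrinsics"]); return d
def save(d,p,crop=None,scale=1):
    im=d["img"][:,:,::-1]
    if crop: x0,y0,x1,y1=crop; im=im[y0:y1,x0:x1]
    cv2.imwrite("pics/"+p,cv2.resize(im,None,fx=scale,fy=scale,interpolation=cv2.INTER_CUBIC))
def KD(d):
    f=240/np.tan(np.radians(d["vertical_fov"])/2)
    return np.array([[f,0,d["cx"]],[0,f,d["cy"]],[0,0,1.]]),np.array([d["k1"],0,0,0.])
def ray(d,uv):
    K,D=KD(d); p=cv2.undistortPoints(np.array(uv,float).reshape(-1,1,2),K,D).reshape(-1,2)
    v=np.c_[p[:,0],-p[:,1],-np.ones(len(p))]@d["extrinsics"][:3,:3].T
    return d["extrinsics"][:3,3],v
def onz(d,uv,z):
    o,v=ray(d,uv); return o+v*((z-o[2])/v[:,2])[:,None]
def proj(d,P):
    K,D=KD(d); E=np.linalg.inv(d["extrinsics"]); c=np.atleast_2d(P)@E[:3,:3].T+E[:3,3]
    c=c*[1,-1,-1]; return cv2.projectPoints(c.reshape(-1,1,3),np.zeros(3),np.zeros(3),K,D)[0].reshape(-1,2)
def tri(d1,a,d2,b):
    o1,v1=ray(d1,a);o2,v2=ray(d2,b);out=[]
    for x,y in zip(v1,v2):
        s=np.linalg.lstsq(np.c_[x,-y],o2-o1,rcond=None)[0];p,q=o1+s[0]*x,o2+s[1]*y
        out.append(np.r_[(p+q)/2,np.linalg.norm(p-q)])
    return np.array(out)
E
python3 - <<'E'
from h import *
np.set_printoptions(precision=3,suppress=True)
a=grab("scene");b=grab("top");save(a,"s1.png");save(b,"t1.png")
print(a["extrinsics"],b["extrinsics"],a["vertical_fov"],b["vertical_fov"],a["k1"])
print(manip.state())
E
```

```text
[[ 0.516 -0.597  0.614  1.322]
 [ 0.856  0.343 -0.386 -0.372]
 [ 0.02   0.725  0.689  0.889]
 [ 0.     0.     0.     1.   ]] [[-0.027  0.988 -0.151  0.463]
 [-1.    -0.024  0.017  0.085]
 [ 0.013  0.151  0.988  1.156]
 [ 0.     0.     0.     1.   ]] 47.96993274310059 54.33665520135993 -0.1420654743782971
{'clock': 0.1, 'q': array([ 1.449,  0.502, -0.427,  1.551,  0.221,  1.138, -0.21 ]), 'qvel': array([-0.001, -0.002,  0.   , -0.003, -0.002, -0.001,  0.001]), 'joint_efforts': array([ -0.011, -57.082,  -5.838, -28.175,   0.011,   0.006,   0.   ]), 'ee_pos': array([ 0.244, -0.602,  0.303]), 'ee_rot': array([ 0.982,  0.191, -0.   , -0.001]), 'contact_force': array([-0.363, -0.525,  0.157]), 'ft_torque': array([ 0.048,  0.048, -0.001]), 'finger_force': 0.0, 'grip_width': 0.08561710751033463}
```

View pics/s1.png

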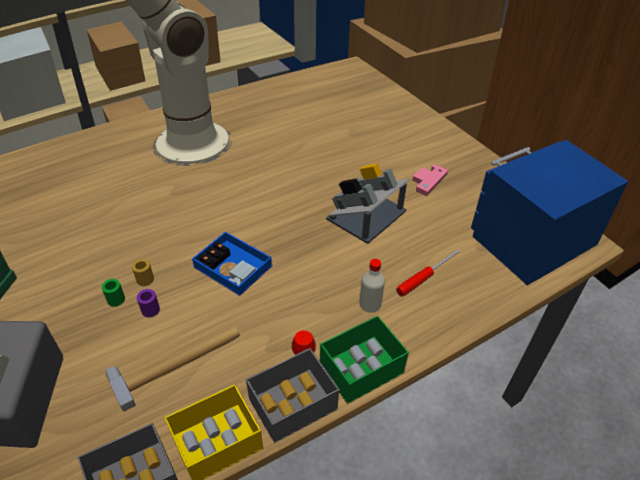

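View pics/t1.png

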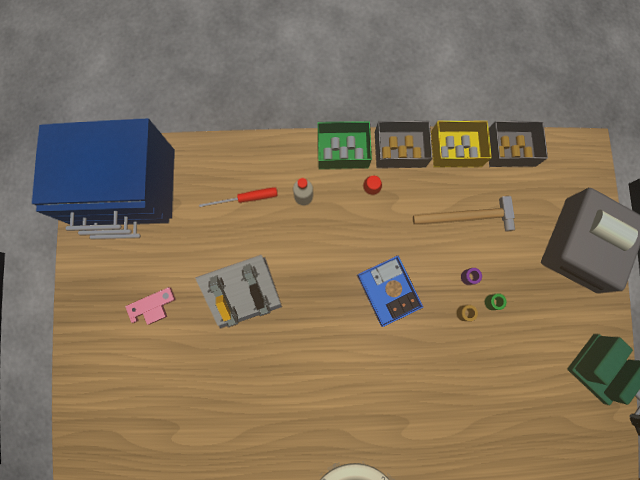

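The scene and top views agree. Possible sleeves in the top view are bronze (468,313), green (498,301) and purple (473,276), and I choose bronze. Possible latch arms are yellow lug (223,308), black lug (256,294) and pink (150,305), and I choose yellow. The tray is centred at about (390,291), with its disc at (394,289) and the empty lane on the image-left side.

```bash
cat > m1.py <<'E'
from h import *
np.set_printoptions(precision=3,suppress=True)
a=grab("scene");b=grab("top")
def mask(d,lo,hi,box):
    h=cv2.cvtColor(d["img"],cv2.COLOR_RGB2HSV);m=cv2.inRange(h,lo,hi);z=np.zeros_like(m);x0,y0,x1,y1=box;z[y0:y1,x0:x1]=m[y0:y1,x0:x1];return z
def big(m):
    c=max(cv2.findContours(m,cv2.RETR_EXTERNAL,cv2.CHAIN_APPROX_NONE)[0],key=cv2.contourArea);return c
def cen(c): M=cv2.moments(c);return np.array([M["m10"]/M["m00"],M["m01"]/M["m00"]])
Y=((18,150,60),(30,255,255))
ct=big(mask(b,*Y,(200,280,245,330)));cs=big(mask(a,*Y,(350,155,390,190)))
print("lug",cen(ct),cv2.minAreaRect(ct),cen(cs),cv2.contourArea(ct),cv2.contourArea(cs));print(tri(b,[cen(ct)],a,[cen(cs)]))
B=((105,120,40),(125,255,255))
c=big(mask(b,*B,(345,245,435,335)));q=cv2.boxPoints(cv2.minAreaRect(cv2.convexHull(c)));P=onz(b,q,.03);print("tray",q,P,P.mean(0),[np.linalg.norm(P[i]-P[i-1]) for i in range(4)])
S=((10,60,30),(28,255,255))
h=cv2.cvtColor(b["img"],cv2.COLOR_RGB2HSV);print("hsv sleeve",h[313,458:480].tolist()[::2])
save(b,"crop1.png",(190,245,290,335),4)
t=cv2.resize(b["img"][245:335,190:290],(400,360),interpolation=2);u=cv2.resize(b["img"][245:335,420:520],(400,360),interpolation=2)
cv2.imwrite("pics/crop1.png",np.hstack([t,u])[:,:,::-1])
E
python3 m1.py
```

```text
lug [222.745 307.805] ((222.68557739257812, 307.91754150390625), (25.383655548095703, 9.848857879638672), 66.03750610351562) [370.39  170.818] 203.5 234.0
[[0.484 0.289 0.1   0.001]]
tray [[357.15  274.238]
 [397.587 254.716]
 [422.793 306.928]
 [382.355 326.449]] [[ 0.558 -0.022  0.03 ]
 [ 0.603 -0.123  0.03 ]
 [ 0.475 -0.178  0.03 ]
 [ 0.431 -0.078  0.03 ]] [ 0.517 -0.101  0.03 ] [np.float64(0.1385233097985779), np.float64(0.11038255225168234), np.float64(0.13987154401755705), np.float64(0.10912160089114098)]
hsv sleeve [[18, 154, 83], [18, 154, 81], [20, 160, 142], [19, 154, 157], [17, 118, 138], [18, 130, 116], [18, 152, 84], [19, 155, 82], [19, 159, 85], [19, 164, 159], [18, 118, 140]]
```

View pics/crop1.png

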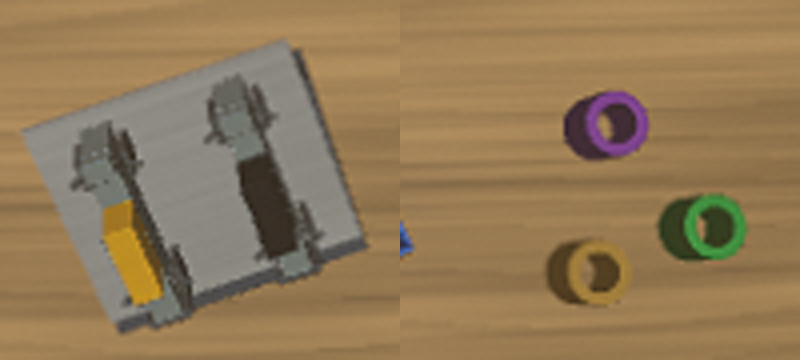

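The crop confirms the choice: the yellow lug is in the left lane, and the bronze sleeve's ring centre is at about (469.5,313). Tray sides come out at 139.2 x 109.8 mm, matching the given sizes.

```bash
cat >> h.py <<'E'
np.set_printoptions(precision=4,suppress=True)
def go(p,yaw=None):
    """shift in tool axes to world TCP p; turn to bring tool-y line to world yaw (deg)"""
    s=manip.state();Rm=R.from_quat(s["ee_rot"]).as_matrix();y=np.degrees(np.arctan2(Rm[1,1],Rm[0,1]))
    print("shift",Rm.T@(np.array(p)-s["ee_pos"]),"yline",y,"turn",None if yaw is None else np.radians(-((yaw-y+90)%180-90)),"clock",s["clock"])
E
python3 - <<'E'
from h import *
b=grab("top")
print(P:=onz(b,[[469.5,313],[498.5,301.5],[473.5,276]],.048))
go([P[0,0],P[0,1],.24],60)
print(viewer.get_image("wrist")["mount"])
E
```

```text
[[ 0.456  -0.287   0.048 ]
 [ 0.4807 -0.361   0.048 ]
 [ 0.5443 -0.3029  0.048 ]]
shift [ 0.315  -0.2125  0.0636] yline -67.95252800650393 turn 0.908399753626043 clock 0.25
[[ 0.0004  0.9569  0.2903  0.0758]
 [ 1.     -0.0003 -0.0001  0.0001]
 [ 0.      0.2903 -0.9569 -0.0705]
 [ 0.      0.      0.      1.    ]]
```

```bash
python3 -m creep '[[-1,[0.0315,-0.0212,0.006],0],[-1,[0.0315,-0.0212,0.006],0],[-1,[0.0315,-0.0212,0.006],0],[-1,[0.0315,-0.0212,0.006],0],[-1,[0.0315,-0.0212,0.006],0],[-1,[0.0315,-0.0212,0.006],0],[-1,[0.0315,-0.0212,0.006],0],[-1,[0.0315,-0.0212,0.006],0],[-1,[0.0315,-0.0212,0.006],0],[-1,[0.0315,-0.0212,0.006],0]]' 30; python3 -m creep '[[-1,[0,0,0],0.12],[-1,[0,0,0],0.12],[-1,[0,0,0],0.12],[-1,[0,0,0],0.12],[-1,[0,0,0],0.12],[-1,[0,0,0],0.12],[-1,[0,0,0],0.12],[-1,[0,0,0],0.06],[-1,[0,0,0],0]]'
python3 - <<'E'
from h import *
d=grab("wrist");save(d,"w1.png");go([.456,-.287,.24],60)
h=cv2.cvtColor(d["img"],cv2.COLOR_RGB2HSV)
print(proj(d,[[.456,-.287,.048],[.456,-.287,.0]]),d["vertical_fov"],h[tuple(proj(d,[[.456+.016,-.287,.048]])[0][::-1].astype(int))])
E
```

```text
clock: 1.13
ee_pos: [0.4571, -0.2862, 0.2439]
ee_rot: [0.982, 0.191, 0.0, 0.0]
contact_force: [0.8, -0.2, 0.2]
grip_width: 0.0855
finger_force: 0.0
clock: 1.88
ee_pos: [0.4565, -0.2876, 0.244]
ee_rot: [0.967, -0.256, 0.0, 0.0]
contact_force: [-0.0, 0.4, 0.5]
grip_width: 0.0858
finger_force: 0.0
shift [-0.0007 -0.0003  0.004 ] yline -119.41933492911477 turn 0.010134517338273558 clock 1.9333
[[316.89   232.387 ]
 [316.7072 215.1831]] 59.24863505504352 [ 18 149 163]
```

View pics/w1.png

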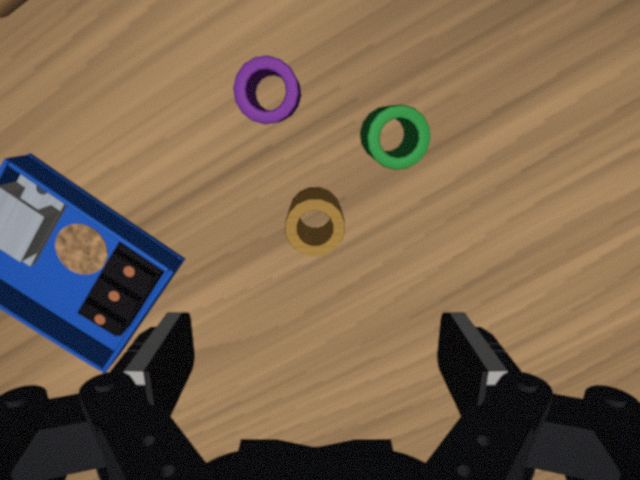

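The wrist view shows the bronze ring centred at (315.5,228), both fingers clear of the green sleeve (396,137) and purple sleeve (267,90), and the cork disc at (81,249).

Run:
```python
from h import *
d=grab("wrist")
h=cv2.cvtColor(d["img"],cv2.COLOR_RGB2HSV)
g=cv2.HoughCircles(cv2.medianBlur(cv2.cvtColor(d["img"],6+1),3),cv2.HOUGH_GRADIENT,1,30,param1=100,param2=20,minRadius=22,maxRadius=40)[0]
print(g[(abs(g[:,0]-315)<15)&(abs(g[:,1]-228)<15)],g[(abs(g[:,0]-81)<15)&(abs(g[:,1]-249)<15)])
P=onz(d,[[315.5,228]],.048)[0];print(P, onz(d,[[81,249]],.004),onz(d,[[184,260],[105,370],[30,154]],.03))
go([P[0],P[1],.084])
```

```text
[[314.5 214.5  27.3]] [[ 77.5 245.5  23.2]]
[ 0.459  -0.2877  0.048 ] [[ 0.5246 -0.1121  0.004 ]] [[ 0.4804 -0.1911  0.03  ]
 [ 0.435  -0.0817  0.03  ]
 [ 0.5966 -0.1409  0.03  ]]
shift [ 0.0023 -0.0012  0.16  ] yline -119.37465716890487 turn None clock 1.9833
```

```bash
python3 -m creep '[[-1,[0.002,-0.001,0.03],0],[-1,[0,0,0.03],0],[-1,[0,0,0.03],0],[-1,[0,0,0.03],0],[-1,[0,0,0.025],0],[-1,[0,0,0.011],0],[-1,[0,0,0],0],[1,[0,0,0],0],[1,[0,0,0],0],[1,[0,0,0],0],[1,[0,0,0],0],[1,[0,0,0],0]]' 40; python3 -m creep '[[1,[0,0,0],0],[1,[0,0,0],0],[1,[0,0,-0.01],0],[1,[0,0,-0.02],0],[1,[0,0,-0.03],0],[1,[0,0,-0.03],0],[1,[0,0,0],-0.12],[1,[0,0,0],-0.12],[1,[0,0,0],-0.12],[1,[0,0,0],-0.12],[1,[0,0,0],-0.12],[1,[0,0,0],-0.12]]'
python3 -c "
from h import *
go([.5235,-.1125,.18],-66.2)"
```

```text
clock: 2.98
ee_pos: [0.4596, -0.2886, 0.0897]
ee_rot: [0.967, -0.255, 0.001, 0.001]
contact_force: [-1.3, 0.2, 6.8]
grip_width: 0.0385
finger_force: 40.4
clock: 3.98
ee_pos: [0.4581, -0.2877, 0.1785]
ee_rot: [0.994, 0.105, -0.0, 0.0]
contact_force: [0.5, 0.5, -3.1]
grip_width: 0.0388
finger_force: 41.3
shift [ 0.1006 -0.1577 -0.0016] yline -77.92237646820034 turn -0.20459406552840026 clock 3.9833
```

```bash
python3 -m creep '[[1,[0.0167,-0.0263,0],0],[1,[0.0167,-0.0263,0],0],[1,[0.0167,-0.0263,0],0],[1,[0.0167,-0.0263,0],0],[1,[0.0167,-0.0263,0],0],[1,[0.0167,-0.0263,0],0],[1,[0,0,0],-0.1],[1,[0,0,0],-0.105],[1,[0,0,0],0],[1,[0,0,0],0]]'
python3 - <<'E'
from h import *
d=grab("wrist");save(d,"w2.png");go([.5235,-.1125,.0935],-66.2)
E
```

```text
clock: 4.82
ee_pos: [0.5242, -0.1132, 0.1781]
ee_rot: [0.979, 0.202, -0.0, 0.0]
contact_force: [-0.1, 0.9, -3.5]
grip_width: 0.0382
finger_force: 41.5
shift [-0.0002 -0.0013  0.0846] yline -66.75568303144077 turn -0.009698498496104515 clock 4.8667
```

View pics/w2.png

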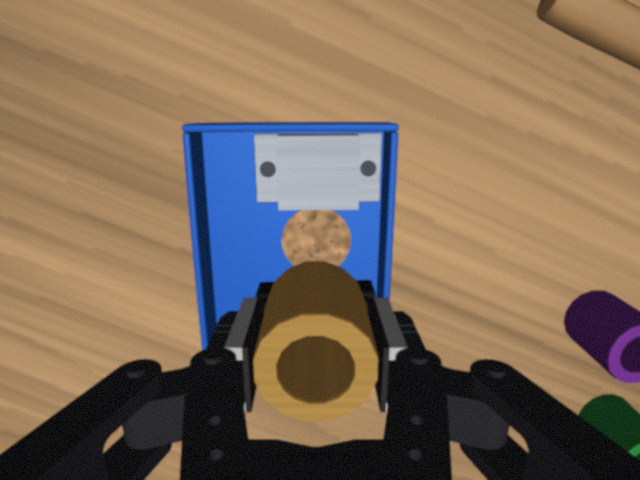

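The wrist view shows the sleeve upright in the fingers, the disc visible with its centre near (317,243), the catch's near edge at row 209 and the far tray rim level at row 126.

Run:
```python
from h import *
d=grab("wrist")
P=onz(d,[[317,243]],.004)[0];print("disc",P)
C=onz(d,[[280,210],[358,210]],.032);r=onz(d,[[186,127],[396,127]],.03);print(C,r,np.linalg.norm(r[0]-r[1]),np.degrees(np.arctan2(*(r[0]-r[1])[1::-1])))
x=np.array([np.cos(np.radians(23.8)),np.sin(np.radians(23.8))]);t=np.array([.517,-.101])
print("tray x of disc, catch, rim",[ (p[:2]-t)@x for p in [P,*C,*r]], "tray y",[(p[:2]-t)@[-x[1],x[0]] for p in [P,*C,*r]])
go([P[0],P[1],.0935])
```

```text
disc [ 0.524 -0.115  0.004]
[[ 0.541  -0.0864  0.032 ]
 [ 0.5572 -0.124   0.032 ]] [[ 0.5617 -0.0265  0.03  ]
 [ 0.6034 -0.124   0.03  ]] 0.10598310397913013 113.1571977952164
tray x of disc, catch, rim [np.float64(0.0007987902465908185), np.float64(0.02791292209771556), np.float64(0.027531665668836098), np.float64(0.07095923582277663), np.float64(0.06977023474164935)] tray y [np.float64(-0.01563199425436847), np.float64(0.0036942813135723666), np.float64(-0.0372894047441145), np.float64(0.050083725737667464), np.float64(-0.05589270846107403)]
shift [-0.0007  0.0011  0.0846] yline -66.74691538793036 turn None clock 4.9167
```

```bash
python3 -m creep '[[1,[0,0,0.02],0],[1,[0,0,0.02],0],[1,[0,0,0.02],0],[1,[0,0,0.012],0],[1,[0,0,0.005],0],[1,[0,0,0],0],[1,[0,0,0.003],0],[1,[0,0,0.002],0],[1,[0,0,0.002],0],[1,[0,0,0],0]]'
```

```text
clock: 5.75
ee_pos: [0.5249, -0.1131, 0.0942]
ee_rot: [0.979, 0.203, 0.0, 0.0]
contact_force: [-0.5, -1.0, -3.0]
grip_width: 0.0384
finger_force: 41.4
```

```bash
python3 -m creep '[[1,[0,0,0.001],0],[1,[0,0,0.001],0],[1,[0,0,0],0]]';python3 -m creep '[[-0.06,[0,0,0],0],[-0.06,[0,0,0],0],[-0.06,[0,0,0],0],[-0.06,[0,0,0],0]]'
```

```text
clock: 6.0
ee_pos: [0.525, -0.113, 0.0937]
ee_rot: [0.979, 0.203, 0.0, 0.001]
contact_force: [-5.3, 0.5, 13.1]
grip_width: 0.0384
finger_force: 43.2
clock: 6.33
ee_pos: [0.5249, -0.113, 0.0921]
ee_rot: [0.979, 0.203, 0.0, 0.0]
contact_force: [-0.0, 0.0, -0.3]
grip_width: 0.0456
finger_force: 0.0
```

```bash
python3 -m creep '[[-0.06,[0,0,-0.01],0],[-0.06,[0,0,-0.02],0],[-0.06,[0,0,-0.03],0],[-0.06,[0,0,-0.035],0],[-0.06,[0,0,-0.035],0],[-0.06,[0,0,-0.035],0],[-0.5,[0,0,0],0]]'
python3 - <<'E'
from h import *
d=grab("wrist");save(d,"w3.png");go([.484,.289,.28],-66.2)
E
```

```text
clock: 6.92
ee_pos: [0.5284, -0.1128, 0.2644]
ee_rot: [0.979, 0.204, 0.005, 0.003]
contact_force: [1.7, 0.2, 0.1]
grip_width: 0.0558
finger_force: 0.0
shift [ 0.1208 -0.3858 -0.0199] yline -66.51737404061579 turn -0.00553922196910373 clock 6.9667
```

View pics/w3.png

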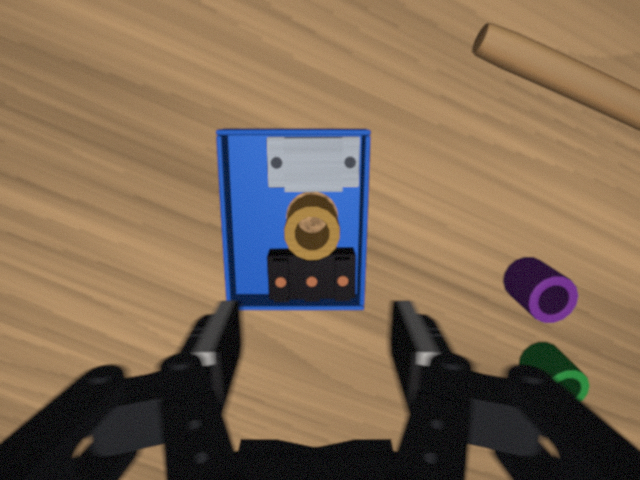

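The sleeve now stands on the disc (rim at (312,233)) between the catch (313,163) and carrier (311,277), and nothing is disturbed. The left lane is empty. Next I hover over the rack.

```bash
python3 -m creep '[[-1,[0.011,-0.0351,-0.002],0],[-1,[0.011,-0.0351,-0.002],0],[-1,[0.011,-0.0351,-0.002],0],[-1,[0.011,-0.0351,-0.002],0],[-1,[0.011,-0.0351,-0.002],0],[-1,[0.011,-0.0351,-0.002],0],[-1,[0.011,-0.0351,-0.002],0],[-1,[0.011,-0.0351,-0.002],0],[-1,[0.011,-0.0351,-0.002],0],[-1,[0.011,-0.0351,-0.002],0],[-1,[0.011,-0.0351,-0.002],0],[-1,[0,0,0],0]]'
python3 - <<'E'
from h import *
d=grab("wrist");save(d,"w4.png");go([.484,.289,.28],-66.2)
print(proj(d,[[.484,.289,.1]]))
E
```

```text
clock: 7.97
ee_pos: [0.4781, 0.2984, 0.2795]
ee_rot: [0.978, 0.209, 0.0, -0.003]
contact_force: [-1.6, 0.4, 0.9]
grip_width: 0.0853
finger_force: 0.0
shift [ 0.0022  0.007  -0.0012] yline -66.02619024965537 turn 0.0030335524155831635 clock 8.0167
[[334.6097 237.5235]]
```

View pics/w4.png

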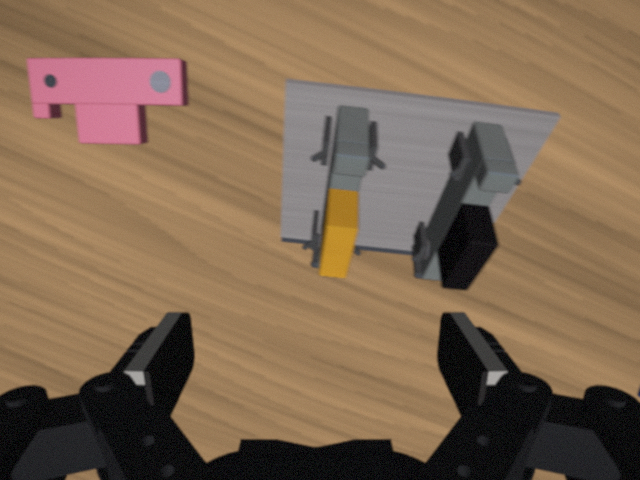

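The wrist view shows the yellow lug's bright top face at about (320–358, 224–276) and its darker +x end face above it at rows 190–224. The black lug is at (468,247), clear of the right finger's path, and pink is at (107,90). I take the lug corners for the position and yaw.

```bash
cat > lug.py <<'E'
from h import *
from scipy.optimize import least_squares
d=grab("wrist");h=cv2.cvtColor(d["img"],cv2.COLOR_RGB2HSV)
m=cv2.inRange(h,(18,180,90),(30,255,255));m[:,:300]=0;m[:,400:]=0;m[:170]=0;m[300:]=0
def big(m): return max(cv2.findContours(m,cv2.RETR_EXTERNAL,cv2.CHAIN_APPROX_NONE)[0],key=cv2.contourArea)
v=h[:,:,2];print(v[200:270:6,340])
th=cv2.threshold(v[m>0].reshape(-1,1),0,255,cv2.THRESH_OTSU)[0]
def quad(c):
    c=cv2.convexHull(c);e=.01
    while True:
        p=cv2.approxPolyDP(c,e*cv2.arcLength(c,True),True)
        if len(p)<=4:return p.reshape(-1,2).astype(float)
        e+=.005
T=quad(big(m&((v>th)*255).astype(np.uint8)));D=quad(big(m&((v<=th)*255).astype(np.uint8)))
def order4(q):
    q=q[np.argsort(q[:,1])];return np.r_[q[:2][np.argsort(q[:2,0])],q[2:][np.argsort(q[2:,0])]]
T,D=order4(T),order4(D);print(T,D)  # far L,R ; near L,R
far=(T[:2]+D[2:])/2
px=np.r_[far,T[2:],D[:2]]+0
L=np.array([[.025,.009,0],[.025,-.009,0],[-.025,.009,0],[-.025,-.009,0],[.025,.009,-.03],[.025,-.009,-.03]])
def pts(p,l): return l@(R.from_euler("z",p[3])*R.from_euler("y",-np.radians(35))).as_matrix().T+p[:3]
r=least_squares(lambda p:(proj(d,pts(p,L))-px).ravel(),[.48,.29,.1,.35],x_scale=[.01,.01,.01,.1])
print("lug top",r.x[:3],"yaw",np.degrees(r.x[3]),"res px",r.fun.reshape(-1,2))
r2=least_squares(lambda p:(proj(d,pts(np.r_[p,np.radians(17)],L))-px).ravel(),[.48,.29,.1]);print("yaw17",r2.x,r2.cost,r.cost)
b=grab("top");print("in top",proj(b,pts(r.x,L)))
G=pts(r.x,np.array([[0,0,-.013]]))[0];O=pts(r.x,np.array([[0,0,-.064]]))[0];print("grasp",G,"origin",O)
go([G[0],G[1],G[2]+.054],np.degrees(r.x[3])-90)
E
python3 lug.py
```

```text
[165 166 164 167 170 191 191 198 193 196 189 177]
[[322. 224.]
 [348. 228.]
 [314. 273.]
 [337. 275.]] [[323. 188.]
 [347. 190.]
 [315. 261.]
 [348. 227.]]
lug top [0.4725 0.282  0.0955] yaw 20.23521541331473 res px [[ -0.5982 -13.9401]
 [  0.3883   3.0222]
 [ -0.2513   2.207 ]
 [  3.0686   1.842 ]
 [ -3.3677   4.0685]
 [  0.9828   3.9431]]
yaw17 [0.4721 0.2826 0.0946] 147.56699519800935 133.05926426624646
in top [[218.137  305.6875]
 [225.6492 302.7359]
 [226.8705 322.7426]
 [234.2178 319.8526]
 [217.7215 298.8647]
 [225.0501 295.9859]]
grasp [0.4795 0.2845 0.0849] origin [0.507  0.2946 0.0431]
shift [-0.0031  0.0038  0.1392] yline -66.4175077707199 turn 0.058421001414268044 clock 8.1167
```

```bash
sed -i 's/^far=.*/far=T[:2]/' lug.py
cat >> lug.py <<'E'
save(d,"w5.png",(270,60,570,300),2.6)
E
python3 lug.py
```

```text
[137 138 124 129 131 128 136 117  71 144 159 167]
[[309. 223.]
 [336. 227.]
 [303. 272.]
 [327. 274.]] [[311. 187.]
 [337. 189.]
 [307. 233.]
 [337. 227.]]
lug top [0.4741 0.2839 0.0954] yaw 17.910843639735685 res px [[-2.2123  0.6132]
 [ 1.3826 -0.4402]
 [-1.0433 -1.0604]
 [ 1.3546 -0.6093]
 [-0.9109  0.2745]
 [ 1.5241  1.0884]]
yaw17 [0.474  0.2842 0.0953] 9.2888664384959 8.103768510956805
in top [[217.5567 304.7135]
 [225.1725 302.0717]
 [225.6144 322.0373]
 [233.0641 319.4516]
 [217.4426 297.8115]
 [224.8721 295.2342]]
grasp [0.4812 0.2862 0.0847] origin [0.509  0.2952 0.043 ]
shift [-0.001   0.0007  0.1394] yline -66.62912002416734 turn 0.09529561134341996 clock 8.2167
```

View pics/w5.png

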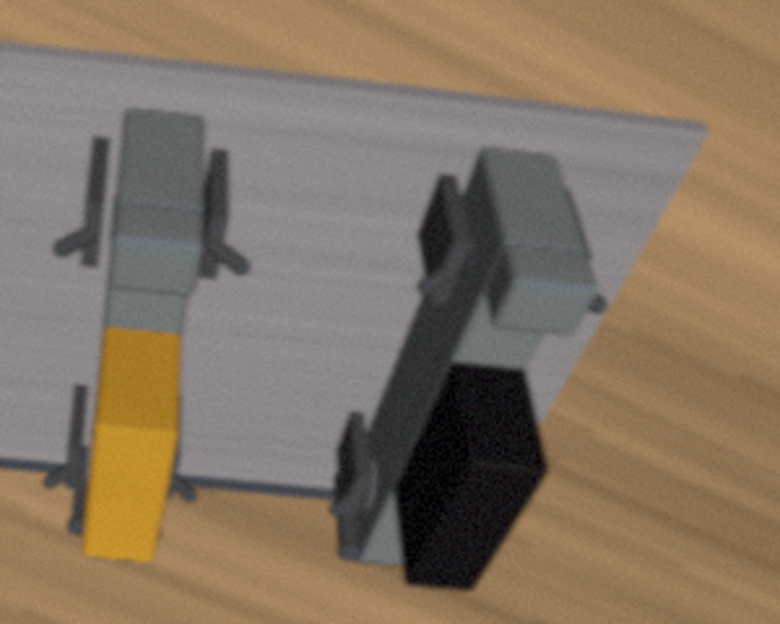

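The close-up shows the brackets at both ends with lips flaring outwards, so a straight lift is free. The fitted yaw of 17.9° agrees with the rack edge at about 17°. Reprojected into the top view, the lug falls within about 1 px of its mask centre.

```bash
python3 -m creep '[[-1,[-0.001,0.001,0],0.1],[-1,[0,0,0.03],0],[-1,[0,0,0.03],0],[-1,[0,0,0.03],0],[-1,[0,0,0.025],0],[-1,[0,0,0.015],0],[-1,[0,0,0.007],0],[-1,[0,0,0],0]]' 60
python3 -c "
from h import *
go([.4812,.2862,.141],-72.4)"
```

```text
clock: 8.88
ee_pos: [0.4809, 0.2859, 0.1401]
ee_rot: [0.988, 0.153, -0.002, 0.001]
contact_force: [0.0, -1.0, 0.5]
grip_width: 0.0857
finger_force: 0.0
shift [ 0.0004 -0.0002 -0.0009] yline -72.37942380415879 turn 0.000359122364964373 clock 8.8833
```

```bash
python3 -m creep '[[1,[0,0,0],0],[1,[0,0,0],0],[1,[0,0,0],0],[1,[0,0,0],0],[1,[0,0,0],0],[1,[0,0,0],0],[1,[0,0,0],0],[1,[0,0,0],0],[1,[0,0,0],0],[1,[0,0,0],0]]' 60
python3 -m creep '[[1,[0,0,-0.005],0],[1,[0,0,-0.01],0],[1,[0,0,-0.01],0],[1,[0,0,0],0]]'
```

```text
clock: 9.72
ee_pos: [0.4815, 0.2882, 0.1426]
ee_rot: [0.988, 0.154, 0.0, 0.0]
contact_force: [-2.4, -0.6, 5.6]
grip_width: 0.0173
finger_force: 58.9
clock: 10.05
ee_pos: [0.4821, 0.289, 0.1691]
ee_rot: [0.988, 0.154, 0.001, -0.001]
contact_force: [0.5, 1.1, -2.5]
grip_width: 0.0174
finger_force: 58.5
```

```bash
python3 -m creep '[[1,[0,0,-0.02],0],[1,[0,0,-0.03],0],[1,[0,0,-0.03],0],[1,[0,0,-0.02],0],[1,[0,0,0],0]]'
python3 - <<'E'
from h import *
go([.44,.06,.20],-66.2)
E
```

```text
clock: 10.47
ee_pos: [0.4831, 0.29, 0.2718]
ee_rot: [0.988, 0.154, 0.004, -0.001]
contact_force: [0.8, 1.5, -2.8]
grip_width: 0.0172
finger_force: 59.1
shift [-0.1118  0.2059  0.0705] yline -72.2361204590654 turn -0.10535017605768286 clock 10.4667
```

```bash
python3 -m creep '[[1,[-0.014,0.0257,0],0],[1,[-0.014,0.0257,0],0],[1,[-0.014,0.0257,0],0],[1,[-0.014,0.0257,0],0],[1,[-0.014,0.0257,0],0],[1,[-0.014,0.0257,0],0],[1,[-0.014,0.0257,0],0],[1,[-0.014,0.0257,0],-0.105],[1,[0,0,0.03],0],[1,[0,0,0.03],0],[1,[0,0,0.02],0],[1,[0,0,0.01],0]]'
python3 -m creep '[[1,[0,0,0.01],0],[1,[0,0,0.01],0],[1,[0,0,0.01],0],[1,[0,0,0.005],0],[1,[0,0,0.005],0],[1,[0,0,0.003],0],[1,[0,0,0],0]]' 25
python3 - <<'E'
from h import *
d=grab("wrist");save(d,"w6.png")
E
```

```text
clock: 11.47
ee_pos: [0.435, 0.0572, 0.1739]
ee_rot: [0.979, 0.206, -0.002, -0.0]
contact_force: [-0.3, -0.2, -2.9]
grip_width: 0.0173
finger_force: 59.3
clock: 12.05
ee_pos: [0.4373, 0.0582, 0.1337]
ee_rot: [0.979, 0.206, -0.0, 0.0]
contact_force: [-0.2, 0.8, -3.1]
grip_width: 0.0172
finger_force: 59.3
```

View pics/w6.png

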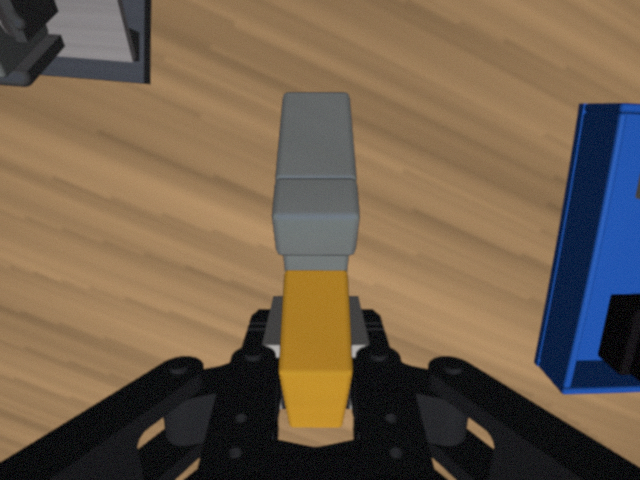

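The wrist view shows the arm still held by the lug (316,350) at its rack tilt, straight along the tool's x axis and clear of the rack and tray. I now press it level on the open counter.

```bash
python3 -m creep '[[1,[0,0,0.002],0],[1,[0,0,0.002],0],[1,[0,0,0.002],0],[1,[0,0,0],0]]' 25;python3 -m creep '[[1,[0,0,0.002],0],[1,[0,0,0.002],0],[1,[0,0,0.002],0],[1,[0,0,0],0]]' 25
```

```text
clock: 12.43
ee_pos: [0.4372, 0.058, 0.1277]
ee_rot: [0.979, 0.206, -0.0, 0.0]
contact_force: [-0.2, -0.4, -3.1]
grip_width: 0.0174
finger_force: 59.3
clock: 12.77
ee_pos: [0.437, 0.0581, 0.1215]
ee_rot: [0.979, 0.206, -0.0, -0.0]
contact_force: [0.9, 0.2, -1.9]
grip_width: 0.0171
finger_force: 59.3
```

```bash
python3 -m creep '[[1,[0,0,0.002],0],[1,[0,0,0.002],0],[1,[0,0,0],0]]';python3 -m creep '[[1,[0,0,0.002],0],[1,[0,0,0.002],0],[1,[0,0,0],0]]'
python3 - <<'E'
from h import *
a=grab("scene");p=proj(a,[[.44,.06,.05]])[0].astype(int);print(p)
cr=a["img"][p[1]-60:p[1]+60,p[0]-80:p[0]+80];cv2.imwrite("pics/s2.png",cv2.resize(cr,(800,600),interpolation=2)[:,:,::-1])
E
```

```text
clock: 13.02
ee_pos: [0.4371, 0.0581, 0.1175]
ee_rot: [0.979, 0.206, -0.0, -0.0]
contact_force: [-0.6, -0.3, -3.0]
grip_width: 0.017
finger_force: 59.3
clock: 13.27
ee_pos: [0.439, 0.0588, 0.1154]
ee_rot: [0.979, 0.206, 0.002, 0.0]
contact_force: [-0.9, -0.2, 14.8]
grip_width: 0.0171
finger_force: 62.1
[279 206]
```

View pics/s2.png

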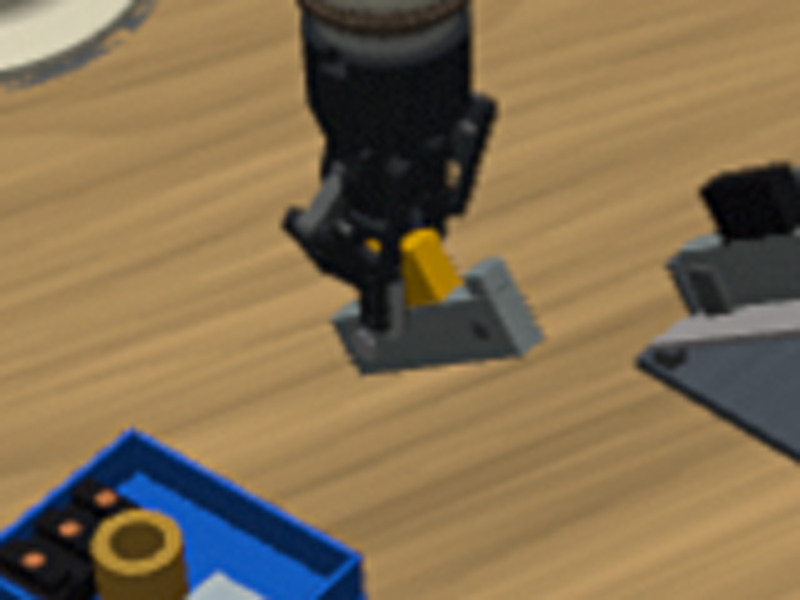

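The scene crop shows the arm's low end just touching the counter, the high end still raised, and the lug held in the fingers.

```bash
python3 -m creep '[[1,[0,0,0.002],0],[1,[0,0,0.002],0],[1,[0,0,0],0]]' 25;python3 -m creep '[[1,[0,0,0.002],0],[1,[0,0,0.002],0],[1,[0,0,0],0]]'
```

```text
clock: 13.57
ee_pos: [0.4422, 0.0603, 0.1131]
ee_rot: [0.978, 0.206, 0.005, 0.0]
contact_force: [1.0, 2.2, 22.9]
grip_width: 0.0172
finger_force: 63.3
clock: 13.82
ee_pos: [0.4453, 0.0617, 0.1106]
ee_rot: [0.978, 0.207, 0.009, -0.0]
contact_force: [4.9, 4.8, 29.2]
grip_width: 0.0173
finger_force: 64.1
```

```bash
python3 -m creep '[[0.8,[0,0,0],0],[0.8,[0,0,0],0]]' 20;python3 -m creep '[[0.66,[0,0,0],0],[0.66,[0,0,0],0]]'
```

```text
clock: 13.98
ee_pos: [0.4452, 0.0617, 0.1106]
ee_rot: [0.978, 0.207, 0.009, -0.0]
contact_force: [4.4, 5.5, 28.6]
grip_width: 0.0172
finger_force: 64.1
clock: 14.15
ee_pos: [0.4453, 0.0616, 0.1106]
ee_rot: [0.978, 0.207, 0.009, -0.0]
contact_force: [4.1, 4.5, 28.6]
grip_width: 0.0176
finger_force: 64.1
```

```bash
python3 -m creep '[[0.62,[0,0,0],0],[0.62,[0,0,0],0]]';python3 -m creep '[[0.6,[0,0,0],0],[0.6,[0,0,0],0]]'
```

```text
clock: 14.32
ee_pos: [0.4452, 0.0616, 0.1106]
ee_rot: [0.978, 0.207, 0.009, -0.0]
contact_force: [4.6, 5.0, 29.2]
grip_width: 0.0174
finger_force: 64.1
clock: 14.48
ee_pos: [0.4453, 0.0617, 0.1106]
ee_rot: [0.978, 0.207, 0.009, -0.0]
contact_force: [4.3, 3.7, 28.7]
grip_width: 0.017
finger_force: 64.1
```

```bash
python3 -m creep '[[0.59,[0,0,0],0],[0.59,[0,0,0],0]]';python3 -m creep '[[0.58,[0,0,0],0],[0.58,[0,0,0],0]]'
```

```text
clock: 14.65
ee_pos: [0.4453, 0.0616, 0.1105]
ee_rot: [0.978, 0.207, 0.009, -0.0]
contact_force: [5.2, 4.2, 27.4]
grip_width: 0.018
finger_force: 35.8
clock: 14.82
ee_pos: [0.4423, 0.0603, 0.1085]
ee_rot: [0.978, 0.206, 0.006, -0.0]
contact_force: [3.9, 2.4, 5.9]
grip_width: 0.018
finger_force: 5.0
```

```bash
python3 -m creep '[[0.58,[0,0,0.002],0],[0.58,[0,0,0.002],0],[0.58,[0,0,0],0]]';python3 -m creep '[[0.58,[0,0,0.002],0],[0.58,[0,0,0.002],0],[0.58,[0,0,0],0]]'
```

```text
clock: 15.07
ee_pos: [0.4414, 0.0598, 0.1036]
ee_rot: [0.978, 0.206, 0.004, -0.0]
contact_force: [4.2, 1.8, 3.3]
grip_width: 0.0176
finger_force: 4.7
clock: 15.32
ee_pos: [0.4408, 0.0595, 0.0992]
ee_rot: [0.978, 0.206, 0.004, -0.0]
contact_force: [3.2, 2.2, 5.2]
grip_width: 0.0177
finger_force: 4.4
```

```bash
sed -n 1,1p h.py >/dev/null
python3 - <<'E'
from h import *
d=grab("wrist");h=cv2.cvtColor(d["img"],cv2.COLOR_RGB2HSV)
m=cv2.inRange(h,(18,180,90),(30,255,255));c=max(cv2.findContours(m,0,1)[0],key=cv2.contourArea)
print(cv2.boundingRect(c));print(h[c[:,0,1].min():c[:,0,1].max():8,316,2])
go([.44,.06,.1])
E
```

```text
(275, 224, 82, 201)
[132 128 129 133 131 133 133 131 135 153 192 193 194 195 195 195 193 195
 189 194 195 194 193 192 197]
shift [-0.0002 -0.0008 -0.0008] yline -66.19629126343547 turn None clock 15.3667
```

```bash
python3 -m creep '[[0.58,[0,0,0.002],0],[0.58,[0,0,0.001],0],[0.58,[0,0,0],0]]';python3 -m creep '[[0.58,[0,0,0.002],0],[0.58,[0,0,0.001],0],[0.58,[0,0,0],0]]';python3 -m creep '[[0.58,[0,0,0.002],0],[0.58,[0,0,0.001],0],[0.58,[0,0,0],0]]'
```

```text
clock: 15.62
ee_pos: [0.4377, 0.0582, 0.095]
ee_rot: [0.979, 0.206, 0.0, 0.0]
contact_force: [0.5, 0.1, -3.2]
grip_width: 0.0179
finger_force: 3.1
clock: 15.87
ee_pos: [0.4358, 0.0575, 0.0912]
ee_rot: [0.979, 0.206, -0.002, 0.0]
contact_force: [0.2, -1.3, -2.4]
grip_width: 0.0178
finger_force: 3.0
clock: 16.12
ee_pos: [0.4368, 0.0579, 0.0887]
ee_rot: [0.979, 0.206, -0.0, 0.0]
contact_force: [-0.9, -0.3, 0.6]
grip_width: 0.0178
finger_force: 3.6
```

```bash
cat > lev.py <<'E'
from h import *
import sys
z0=float(sys.argv[1])
d=grab("wrist");h=cv2.cvtColor(d["img"],cv2.COLOR_RGB2HSV)
m=cv2.inRange(h,(18,150,60),(32,255,255));c=max(cv2.findContours(m,0,1)[0],key=cv2.contourArea);x,y,w,hh=cv2.boundingRect(c)
u=x+w//2;col=h[y:y+hh,u-4:u+5,2].mean(1);col=cv2.GaussianBlur(col.reshape(-1,1),(1,5),0).ravel();e=y+int(np.argmax(np.diff(col)[5:-5]))+5
print(x,y,w,hh,"edge",e)
P=onz(d,[[u,e],[u,y+hh-1]],z0+.064);Q=onz(d,[[u,y]],z0+.034)
print("top far/near",P,"len",np.linalg.norm(P[0]-P[1]),"end bottom",Q)
for row in (e+4,e+40,y+hh-5):
    r=np.flatnonzero(m[row]);L=onz(d,[[r[0],row],[r[-1],row]],z0+.064);print("width",row,r[0],r[-1],np.linalg.norm(L[0]-L[1]))
E
python3 lev.py 0; python3 -c "
from h import *
go([0,0,0])"
```

```text
278 200 76 202 edge 222
top far/near [[0.4838 0.0783 0.064 ]
 [0.4383 0.0582 0.064 ]] len 0.04971464899966647 end bottom [[0.4829 0.0778 0.034 ]]
width 226 278 352 0.01726576673779159
width 262 279 352 0.01748413478060835
width 397 283 348 0.017443631814524435
shift [-0.423  -0.123   0.0891] yline -66.23443113902503 turn None clock 16.1667
```

The arm lies flat on the counter: the lug's top face measures 49.7 x 17.4 mm at z = 64 mm, and its end face is vertical. The pads hold only one end of the lug, about 26 mm off centre, so I let go and regrip at the middle.

```bash
python3 -m creep '[[0.3,[0,0,0],0],[0.0,[0,0,0],0],[0.0,[0,0,0],0],[0,[0,0,-0.006],0],[0,[0,0,-0.006],0],[0,[0,0,-0.004],0],[0,[0.013,0,0],0],[0,[0.014,0,0],0],[0,[0,0,0],0],[0,[0,0,0],0]]'; python3 lev.py 0; python3 -c "
from h import *
go([.461,.0683,.104])"
```

```text
clock: 17.0
ee_pos: [0.4624, 0.0692, 0.1054]
ee_rot: [0.979, 0.206, 0.0, -0.0]
contact_force: [-0.6, 0.3, -0.8]
grip_width: 0.0427
finger_force: 0.0
286 269 61 171 edge 302
top far/near [[0.4835 0.0781 0.064 ]
 [0.4383 0.0581 0.064 ]] len 0.0495020340670086 end bottom [[0.4825 0.0776 0.034 ]]
width 306 286 346 0.017482673340843507
width 342 286 344 0.017410089812157078
width 435 289 342 0.017343513502160516
shift [-0.0007  0.0003  0.001 ] yline -66.231135329135 turn None clock 17.05
```

```bash
python3 -m creep '[[0,[-0.001,0,-0.003],0],[0,[0,0,0],0],[1,[0,0,0],0],[1,[0,0,0],0],[1,[0,0,0],0],[1,[0,0,0],0],[1,[0,0,0],0],[1,[0,0,0],0],[1,[0,0,0],0]]' 60; python3 -m creep '[[1,[0,0,-0.005],0],[1,[0,0,-0.015],0],[1,[0,0,-0.03],0],[1,[0,0,-0.03],0],[1,[0,0,-0.02],0],[1,[0,0,0],0],[1,[0,0,0],0]]'; python3 -c "
from h import *
go([.5024,-.0681,.2],-66.2)"
```

```text
clock: 17.8
ee_pos: [0.4608, 0.0685, 0.1081]
ee_rot: [0.979, 0.206, -0.0, 0.0]
contact_force: [-1.8, -1.1, 6.2]
grip_width: 0.017
finger_force: 59.4
clock: 18.38
ee_pos: [0.4615, 0.0683, 0.2086]
ee_rot: [0.979, 0.206, 0.001, 0.0]
contact_force: [-0.2, 0.0, -4.2]
grip_width: 0.0168
finger_force: 59.4
shift [-0.0175  0.1413  0.0087] yline -66.26540829738352 turn -0.001141590147465895 clock 18.3833
```

```bash
python3 -m creep '[[1,[-0.003,0.0235,0],0],[1,[-0.003,0.0235,0],0],[1,[-0.003,0.0235,0],0],[1,[-0.003,0.0235,0],0],[1,[-0.003,0.0235,0],0],[1,[-0.003,0.0235,0],0],[1,[0,0,0],0],[1,[0,0,0],0]]'
cat > tr.py <<'E'
from h import *
d=grab("wrist");im=d["img"];h=cv2.cvtColor(im,cv2.COLOR_RGB2HSV)
m=cv2.inRange(h,(105,120,40),(125,255,255))
x=np.array([np.cos(np.radians(23.8)),np.sin(np.radians(23.8))]);yv=np.array([-x[1],x[0]]);t=np.array([.517,-.101])
c=np.vstack([k for k in cv2.findContours(m,0,1)[0] if cv2.contourArea(k)>80]).reshape(-1,2)
P=onz(d,c,.03)[:,:2]-t;A=np.c_[P@x,P@yv];print("tray frame extents at rim",A.min(0),A.max(0))
far=A[:,0].max();f=A[(A[:,0]>far-.003)];print("far rim y range",f[:,1].min(),f[:,1].max(),"fit slope",np.polyfit(f[:,1],f[:,0],1))
for s in (-1,1):
    e=s*A[:,1];q=A[(e>e.max()-.004)];print("side",s,np.median(q[:,1]),q[:,0].min(),q[:,0].max())
s=manip.state();p=s["ee_pos"][:2]-t;print("TCP in tray",p@x,p@yv)
cv2.imwrite("pics/w7.png",im[:,:,::-1])
E
python3 tr.py; python3 lev.py 0.1; python3 -c "
from h import *
go([.5024,-.0681,.2],-66.2)"
```

```text
clock: 19.05
ee_pos: [0.5003, -0.0694, 0.2058]
ee_rot: [0.979, 0.204, -0.002, -0.001]
contact_force: [0.0, 0.4, -3.9]
grip_width: 0.0171
finger_force: 59.4
tray frame extents at rim [-0.0668 -0.0552] [0.0724 0.0538]
far rim y range -0.055027518438733235 0.0531709870104108 fit slope [0.0074 0.0719]
side -1 -0.054541822468237786 -0.06684397724441579 0.07146959170255328
side 1 0.05300398113884262 -0.026537447084452135 0.07237263611446958
TCP in tray -0.002040797072488661 0.037115357599615276
285 260 61 169 edge 291
top far/near [[ 0.5239 -0.0574  0.164 ]
 [ 0.4791 -0.0771  0.164 ]] len 0.04891740999638394 end bottom [[ 0.5227 -0.0578  0.134 ]]
width 295 286 345 0.01714008244031903
width 331 287 344 0.017055841260472274
width 424 289 341 0.01695199136173647
shift [0.0015 0.002  0.0064] yline -66.20569859290406 turn -9.945920890652085e-05 clock 19.15
```

The tray rim extents (139 x 109 mm) and the level held arm both check out. A small correction of +2 mm in tool x and +1 mm in tool y, then I lower it in.

```bash
python3 -m creep '[[1,[0.002,0.001,0],0],[1,[0,0,0.015],0],[1,[0,0,0.02],0],[1,[0,0,0.015],0],[1,[0,0,0.007],0],[1,[0,0,0],0]]'; python3 -m creep '[[1,[0,0,0.01],0],[1,[0,0,0.01],0],[1,[0,0,0.007],0],[1,[0,0,0.003],0],[1,[0,0,0],0]]';python3 -c "
from h import *
go([.5024,-.0681,.1115],-66.2)"
```

```text
clock: 19.65
ee_pos: [0.5024, -0.0667, 0.1493]
ee_rot: [0.978, 0.207, -0.002, -0.001]
contact_force: [-0.3, 0.1, -3.2]
grip_width: 0.0168
finger_force: 59.3
clock: 20.07
ee_pos: [0.5031, -0.0678, 0.1201]
ee_rot: [0.979, 0.206, -0.001, -0.0]
contact_force: [0.1, -0.6, -2.3]
grip_width: 0.0169
finger_force: 59.5
shift [-0.0008  0.      0.0086] yline -66.2299672697716 turn -0.0005230275253478477 clock 20.0667
```

```bash
python3 -m creep '[[1,[0,0,0.003],0],[1,[0,0,0.003],0],[1,[0,0,0.001],0],[1,[0,0,0],0],[1,[0,0,0],0]]'; python3 -m creep '[[1,[0,0,0.001],0],[1,[0,0,0],0]]';python3 -m creep '[[1,[0,0,0.001],0],[1,[0,0,0],0]]'
```

```text
clock: 20.48
ee_pos: [0.5037, -0.0678, 0.114]
ee_rot: [0.979, 0.206, 0.0, 0.0]
contact_force: [0.2, -0.1, -2.8]
grip_width: 0.0172
finger_force: 59.5
clock: 20.65
ee_pos: [0.5037, -0.0678, 0.113]
ee_rot: [0.979, 0.206, 0.0, 0.0]
contact_force: [0.5, 0.1, -2.4]
grip_width: 0.0168
finger_force: 59.5
clock: 20.82
ee_pos: [0.5039, -0.0678, 0.1122]
ee_rot: [0.979, 0.206, 0.0, 0.0]
contact_force: [-1.1, 0.1, 0.0]
grip_width: 0.0173
finger_force: 59.7
```

```bash
python3 -m creep '[[1,[0,0,0.001],0],[1,[0,0,0],0]]'; python3 -m creep '[[0.58,[0,0,0],0],[0.5,[0,0,0],0],[0.42,[0,0,0],0],[0.42,[0,0,0],0],[0.42,[0,0,0],0]]';python3 -m creep '[[0.42,[0,0,-0.005],0],[0.42,[0,0,-0.015],0],[0.42,[0,0,-0.03],0],[0.42,[0,0,-0.04],0],[0.42,[0,0,-0.04],0],[0.42,[0,0,-0.04],0],[0.42,[0,0,0],0],[0.42,[0,0,0],0]]'; python3 lev.py 0.004; python3 tr.py
```

```text
clock: 20.98
ee_pos: [0.5039, -0.0678, 0.1121]
ee_rot: [0.979, 0.206, -0.0, 0.001]
contact_force: [-3.8, -0.3, 11.9]
grip_width: 0.0173
finger_force: 61.5
clock: 21.4
ee_pos: [0.5038, -0.0678, 0.1109]
ee_rot: [0.979, 0.206, 0.0, 0.0]
contact_force: [-0.7, -0.3, -0.1]
grip_width: 0.0245
finger_force: 0.0
clock: 22.07
ee_pos: [0.5052, -0.0679, 0.284]
ee_rot: [0.979, 0.206, 0.003, 0.002]
contact_force: [-1.2, 0.1, -0.8]
grip_width: 0.0247
finger_force: 0.0
301 188 24 73 edge 193
top far/near [[ 0.5263 -0.0581  0.068 ]
 [ 0.4816 -0.0777  0.068 ]] len 0.04873335072480618 end bottom [[ 0.5248 -0.0587  0.038 ]]
width 197 301 391 0.06213292777884845
width 233 302 397 0.06723675474378009
width 256 302 324 0.01578586830998643
tray frame extents at rim [-0.0671 -0.0554] [0.0719 0.0535]
far rim y range -0.0551237984341121 0.052718683288083865 fit slope [0.0067 0.0714]
side -1 -0.054598808026134885 -0.06709376005816099 0.07080473552317165
side 1 0.052950062797323366 -0.06587705821682363 0.07189413941916972
TCP in tray 0.000643059267614436 0.035777725881854266
```

Run:
```python
from h import *
d=grab("wrist");x=np.array([np.cos(np.radians(23.8)),np.sin(np.radians(23.8))]);t=np.array([.517,-.101])+.0014*x
P=proj(d,[[.5245,-.1132,.052]])[0].astype(int);print(P)
g=cv2.medianBlur(cv2.cvtColor(d["img"],cv2.COLOR_RGB2GRAY),3)[P[1]-45:P[1]+45,P[0]-45:P[0]+45]
c=cv2.HoughCircles(g,cv2.HOUGH_GRADIENT,1,20,param1=80,param2=12,minRadius=22,maxRadius=36)[0]+[P[0]-45,P[1]-45,0]
for q in c[:4]:
    s=onz(d,[q[:2]],.052)[0];v=s[:2]-t;print(q,s,"tray",v@x,v@[-x[1],x[0]],"r",q[2]*np.linalg.norm(s-d["extrinsics"][:3,3])/KD(d)[0][0,0])
```

```text
[383 217]
[383.5 216.5  26.4] [ 0.5255 -0.1128  0.052 ] tray 0.0016231995849530672 -0.014227425687110575 r 0.019516838517093595
```

The sleeve's rim radius measures 19.5 mm, centred 2 mm from its place. The arm lies flat, about 1 mm off mid-length at y ≈ 36 mm. I'm handing in.

```bash
python3 -c "
from cell import order
print(order.hand_in())"
```

```text
the job is handed in; nothing more can be done
None
```

The job is handed in after about 22 s of robot time: by my measurements the sleeve stands on the cork disc about 2 mm off centre, and the yellow-lug arm sits flat, lug up, in the lane; the packed parts were not re-measured at the end and no verdict came back.

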